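Snap the spare driver spindle into its sprung holder

TASK

Draw the slimmer of the two screwdriver spindles out of the storage rack by its black head and set it down on the V-rest, letting go of it there. Then take it again by its bare stem and press it down into the sprung holder, head in the pocket, past the hinged jaw, until it sits fully home in both forks and the jaw has snapped shut over it; let it go. Leave the thick spindle and everything else on the bench where it is.

Things in the scene. Friction and masses are not known exactly. Their poses are not given: they have to be found in the camera images.
- spindle: slim spindle, about 0.22 kg: steel stem 16 mm in diameter, 120 mm long, and a black square head 26 x 26 mm, 30 mm long. Origin on its axis half way along, near its balance; +x from head to tail: head x = -75 to -45 mm, stem -45 to +75 mm. Starts lying level in either rack channel, head towards the robot
- thick_spindle: thick spindle, to be left alone: stem 24 mm in diameter, head 36 x 36 mm, else built and placed as the slim one, in the other channel
- rack: grey rack, fixed, 60 mm high, 150 mm wide. Origin on the table below the middle between the stored heads; +x into the rack. Channels along x at y = -42 and +42 mm, 30 mm wide, floor z = 24 mm, x = 25 (open front) to 145 mm, roofed but for a slot, so only heads can be gripped. A stored slim spindle has its origin at x = 60, axis z = 32 mm; draw it 115 mm along -x to clear
- rest: V-rest, fixed: posts 10 mm thick with V notches (41 mm wide at the top, z = 60 mm) at x = -30 and +46 mm on a plate 8 mm high. A slim spindle in both notches lies along x with its axis at z = 50 mm. Origin on the table below where the spindle's origin should lie, head to -x, overhanging; the stem is free to grip between the posts
- holder: holder's fixed base plate, 200 x 90 x 8 mm, carrying the sprung carriage. Origin on the table below the point seat; +x from the head pocket to the jaw, z up
- seat (a point): point on the sprung carriage where the spindle's origin lies when home; 80 mm above the table with the carriage up; x from head to tail. A plain fork stands at x = -40 to -34 mm, the jaw fork at x = 40 to 64 mm: slots 18 mm wide, flared to 34 mm, tops 19 mm above the seat (40 mm on the jaw fork's -y side, facing the jaw). Finger room between x = -34 and 40 mm down to the plate 44 mm below the seat
- pocket (a point): centre of the carriage's head pocket at seated axis height, 61 mm to -x of seat: 42 mm long, 31 mm between cheeks that rise 16 mm above the axis (23 mm with flared lips), end wall at its -x end. Fingers cannot go in with the head
- carriage (a joint): how far the carriage has sunk on its springs: 0 up, 0.018 m at its bottom stop. About 4 N starts it and 7 N bottoms it, less than the jaw needs, so the seat sinks under the push and rises again when let go
- jaw (a joint): angle of the sprung steel jaw, 10 mm wide, between the jaw fork's plates at x = 52 mm from seat, hinged low on the +y side: 0 shut, about 0.2 rad swung aside to +y while the stem passes. It springs shut by itself; some 15 to 25 N down on the stem pushes it past
- nose (a point): tip of the jaw's nose, which covers the slot from the +y side. Shut, its underside is 1.5 mm above a seated stem; its sloping back rises to 44 mm above the seated axis and first meets the stem some 34 mm above home
- housing: finned aluminium housing, 45 x 95 x 39 mm, bystander. Origin at the centre of its underside
- screwdriver: screwdriver lying on the bench, bystander
- oiler: small white bottle, 36 mm in diameter, 85 mm high, bystander. Origin at the centre of its underside
- coupler: dark steel collar, 42 mm in diameter, 18 mm high, bystander. Origin at the centre of its underside

How it is judged:
On the way:
1. the slim spindle lies on the V-rest in both notches, let go and still (z of spindle in the frame of rest between 0.045 and 0.056 m and horizontal distance between spindle and rest below 0.025 m and angle between the x axis of spindle and the x axis of rest, either way round below 0.1 rad and contact force between spindle and the fingers below 0.1 N and linear speed of spindle below 0.02 m/s), for 0.2 s.
At the end, for the whole second after the job is handed in: slim spindle home in the holder: origin within 3 mm of seat across and in height, 10 mm along, axis within 0.05 rad, jaw below 0.08 rad, carriage within 4 mm of its top, spindle still and let go; thick spindle and other loose things within 30 mm of their start (z of spindle in the frame of seat between -0.003 and 0.003 m and y of spindle in the frame of seat between -0.003 and 0.003 m and x of spindle in the frame of seat between -0.01 and 0.01 m and angle between the x axis of spindle and the x axis of seat, either way round below 0.05 rad and value of joint jaw below 0.08 rad and value of joint carriage below 0.004 m and linear speed of spindle below 0.02 m/s and contact force between spindle and the fingers below 0.1 N and distance of each of thick_spindle, housing, screwdriver, oiler, coupler from where it was at the start of the episode below 0.03 m); the robot touches nothing.
It fails at once if the thick spindle is moved more than 30 mm (distance of thick_spindle from where it was at the start of the episode above 0.03 m).
It fails at once if the finned housing is moved more than 30 mm (distance of housing from where it was at the start of the episode above 0.03 m).
It fails at once if the screwdriver is moved more than 30 mm (distance of screwdriver from where it was at the start of the episode above 0.03 m).
It fails at once if the bottle is moved more than 30 mm (distance of oiler from where it was at the start of the episode above 0.03 m).
It fails at once if the steel collar is moved more than 30 mm (distance of coupler from where it was at the start of the episode above 0.03 m).
It also fails if it takes over 64 s, if anything falls off the work surface, if the arm or the gripper's body presses on something with over 40 N, if the wrist force passes 120 N, or if a joint passes its speed limit or range.

ROBOT

A 7-joint arm with a two-finger parallel gripper is mounted at the origin on the work surface. World frame = base frame: x ahead of the robot, y to its left, z up, the work surface at z = 0. Lengths are in m, angles in rad, forces in N, time in s.
With the tool pointing down it reaches from about 0.4 to 0.85 m from the base axis. Payload 10.4 kg.
Tool frame: the origin (TCP) lies at the very end of the fingers, on their centre line; the grasp point (between the pads) lies 19 mm behind it; z points along the fingers, y is the line along which they close (so a half turn about z gives the same grasp; the last joint's range is limited). The gripper opens to 87 mm and grips with 3 to 60 N. Pads are 19 mm wide; open, the fingers measure 117 mm over their backs; the gripper's body (75 mm by 190 mm) begins 51 mm behind the grasp point.
Start: joints at [-1.24, 0.332, -0.065, 1.46, 0.022, 1.35, -0.088], TCP at [0.217, 0.586, 0.223] pointing down, gripper open.
Joint ranges: [-2.6, 2.6], [-0.5, 2.12], [-1.47, 1.34], [0.16, 2.42], [-1.27, 4.41], [0.06, 2.06], [-2.6, 2.6]. Speed limits (rad/s): [2.22, 2.22, 2.79, 2.79, 3.14, 3.14, 3.14].

INTERFACE

Orientations are given as a unit quaternion [x, y, z, w].
In Python, from bench import * gives the robot as it stands.
- The arm moves only by the tool carry_out, never from a script. Its argument "deltas" is a list of rows, each an object with "hand": the finger opening in mm, from 0 to 87; "dp": the shift along the tool's x, y, z each as a share of 250 mm, from -1 to 1, a list of three; "spin": the turn about the tool's z as a share of pi rad, from -1 to 1. In form: [{"hand": hand, "dp": [dx, dy, dz], "spin": spin}, ...]. A call has 1 to 20 rows; each row is the pose to reach, as a shift and turn from the pose commanded when the call began, along the tool's axes at that moment, turning the shorter way round; what a row does not reach only later rows make up. A row lasts 1/10 s, in which the tool goes at most 50 mm and 8.59 degrees, less where a joint would pass 70% of its speed; a pose out of reach is approached as far as the arm can. A call with a number of a shift or a turn outside -1 to 1 is refused whole. A call with a gripper value outside its range is refused whole. The fingers move at their own pace and stop on an object; "force" is the grip in N (left out, the last holds). Time passes only in rows, so rows that repeat a pose let the fingers close. It gives the time, the measured TCP pose, the force, the opening and the grip force at its end, in the units of the state.
- read_state(): the state, without advancing time (a new reading comes with each control period).
- camera(name): name is "scene" or "top"; returns the picture (480x640x3 uint8, red, green, blue); there is no depth.
- get_calibration(name): a dict with "fx", "fy", "cx", "cy" (pixels), "R" (3x3) and "t" (3): a world point X has camera coordinates R X + t. Camera axes: x right, y down, z forward; pixel columns grow to the right and rows downward; lengths in m; the calibration is good to about 2 mm. A picture is of the moment at which its call begins. get_calibration takes no time and is no camera call.
- close_job(): hands the job in; it is judged then, once.
The state is a dict: "time": time; "joint_positions": joint angles; "joint_vel": joint speeds; "joint_torque": joint torques, N m; "ee_pos": TCP position; "eef_rot": TCP orientation; "ft_force": force on the tool from outside, world axes, zero at the start; "torque": the same for the moment, N m; "width": finger opening in m; "grip_force": force on a finger pad.
Only numpy, scipy, OpenCV 4.12 (cv2) and the standard library are available. Lean on these libraries where they do the work, as an engineer would, in place of code of your own. Each camera call takes 0.05 s, during which the arm holds its last target. There are 200 camera calls.

## Working session

There is one attempt and no reset: what is moved stays moved. The work goes in short steps, Python scripts to look and compute and a tool call to move; the robot and the scene stay as the last step left them, time stands still between calls to the robot, and variables do not carry over. Pictures are saved under pics/ and viewed, at most 10 in all, crops included, and the job is handed in when it is done.

Besides the shell and the picture viewer there is one more tool, called after "Request:" as name(argument=value, ...) on one line, values as JSON. carry_out: Moves the arm, as the interface text tells. Its arguments: {"type":"object","properties":{"deltas":{"type":"array","items":{"type":"object","properties":{"hand":{"type":"number"},"dp":{"type":"array","items":{"type":"number","minimum":-1,"maximum":1}},"spin":{"type":"number","minimum":-1,"maximum":1}}}},"force":{"type":"number"}},"required":["deltas"]}

```bash
mkdir -p pics; ls; python3 - <<'E'
from bench import *
import cv2, numpy as np
print(read_state())
for n in ("scene","top"):
    cv2.imwrite(f"pics/{n}0.png", camera(n)[:,:,::-1]); c=get_calibration(n); print(n,c)
    R=np.array(c["R"]);print("cam at",-R.T@np.array(c["t"]))
E
```

```text
pics
{'time': 0.0, 'joint_positions': array([-1.23959116,  0.33285719, -0.06471643,  1.460932  ,  0.02156547,
        1.34989037, -0.08850095]), 'joint_vel': array([ 7.73537862e-04, -1.38154342e-03,  8.40038244e-05, -2.17613516e-03,
       -2.11382710e-03,  4.02324625e-04,  1.79559630e-03]), 'joint_torque': array([-1.61972890e-03, -6.23236012e+01,  2.37074535e-02, -3.89911258e+01,
       -6.13396545e-02,  3.94706300e-02,  9.69849975e-05]), 'ee_pos': array([0.21639619, 0.5859358 , 0.22176759]), 'eef_rot': array([ 1.75967628e-01,  9.84395707e-01, -6.87880997e-04, -1.10061011e-04]), 'ft_force': array([-0.19286102, -0.62845356, -0.83819193]), 'torque': array([ 0.02084239, -0.03686393,  0.03497085]), 'grip_force': 0.0, 'width': 0.08706076188496996}
scene {'fx': 573.3779027035037, 'fy': 573.3779027035037, 'cx': 314.0100616670619, 'cy': 237.581899863287, 'R': array([[ 0.88597604,  0.46351888,  0.01402495],
       [ 0.30183636, -0.55344598, -0.77626823],
       [-0.35205293,  0.69198829, -0.63024673]]), 't': array([-0.53228467, -0.09291344,  1.82844802])}
cam at [ 1.14334659 -1.06996319  1.0877129 ]
top {'fx': 542.4748438323912, 'fy': 542.4748438323912, 'cx': 319.05143906293375, 'cy': 245.40800126067785, 'R': array([[ 0.00959542, -0.99994801,  0.00345151],
       [-0.99722229, -0.00982411, -0.07383216],
       [ 0.07386223, -0.00273347, -0.99726471]]), 't': array([1.37667394e-03, 6.25817279e-01, 1.47851153e+00])}
cam at [0.51485958 0.01156617 1.52066806]
```

View pics/scene0.png

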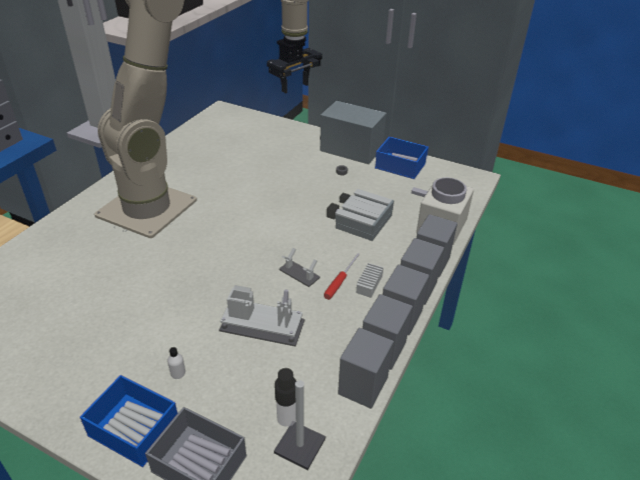

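View pics/top0.png

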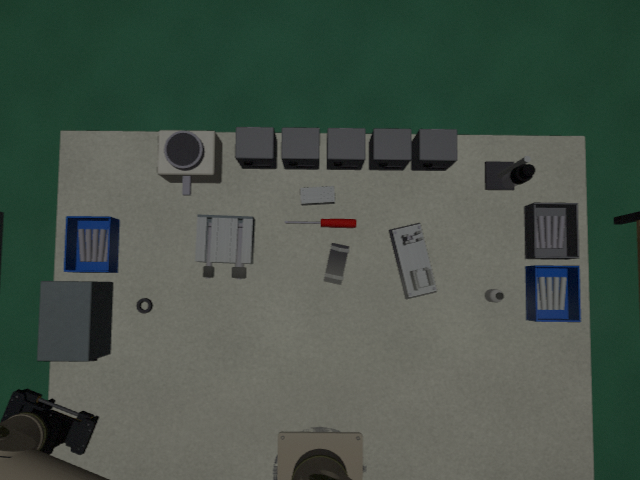

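The scene view shows the rack at (363,210) with black heads at about (333,211) and (344,198), the rest at (300,268) and the holder at (262,318). The top view shows the rack at (225,240), heads at (208,271) and (239,271), the rest at (337,262) and the holder at (413,262). I'll enlarge these next.

```bash
cat > h.py <<'E'
from bench import *
import cv2, numpy as np
CAL={n:get_calibration(n) for n in("scene","top")}
def ray(n,uv):
    c=CAL[n];R=np.array(c["R"]);o=-R.T@np.array(c["t"])
    d=R.T@np.array([(uv[0]-c["cx"])/c["fx"],(uv[1]-c["cy"])/c["fy"],1.]);return o,d/np.linalg.norm(d)
def onz(n,uv,z):
    o,d=ray(n,uv);return o+d*(z-o[2])/d[2]
def tri(a,b):  # scene px, top px -> point, gap
    o1,d1=ray("scene",a);o2,d2=ray("top",b)
    s=np.linalg.lstsq(np.c_[d1,-d2],o2-o1,rcond=None)[0]
    p,q=o1+d1*s[0],o2+d2*s[1];return (p+q)/2,np.linalg.norm(p-q)
def px(n,X):
    c=CAL[n];p=np.array(c["R"])@np.array(X)+np.array(c["t"]);return np.array([c["fx"]*p[0]/p[2]+c["cx"],c["fy"]*p[1]/p[2]+c["cy"]])
def crop(im,x0,y0,x1,y1,k):
    o=cv2.resize(im[y0:y1,x0:x1],None,fx=k,fy=k,interpolation=cv2.INTER_CUBIC)
    for x in range(-(-x0//10)*10,x1,10): cv2.putText(o,str(x),((x-x0)*k,8),0,.3,(0,0,255),1);o[10:16,(x-x0)*k]=(0,0,255)
    for y in range(-(-y0//10)*10,y1,10): cv2.putText(o,str(y),(0,(y-y0)*k+3),0,.3,(0,0,255),1);o[(y-y0)*k,20:26]=(0,0,255)
    return o
E
python3 - <<'E'
from h import *
t=cv2.imread("pics/top0.png");s=cv2.imread("pics/scene0.png")
cv2.imwrite("pics/c1.png",np.hstack([crop(t,385,215,445,305,6),crop(s,215,270,315,345,6)[:540,:440]]) if 0 else np.hstack([cv2.copyMakeBorder(crop(t,387,217,441,302,6),0,0,0,0,0),cv2.copyMakeBorder(crop(s,217,281,310,345,5),0,190,0,0,0)])[:,:800])
a=crop(t,190,210,260,282,5);b=crop(s,322,185,398,240,5)
c=crop(t,318,237,355,290,5);d=crop(s,275,240,325,290,5)
top=np.zeros((600,800,3),np.uint8)
top[:360,:350]=a;top[:275,355:735]=b;top[335:600,355:540]=c;top[335:585,545:795]=d
cv2.imwrite("pics/c2.png",top)
E
```

```text
(no output)
```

View pics/c1.png

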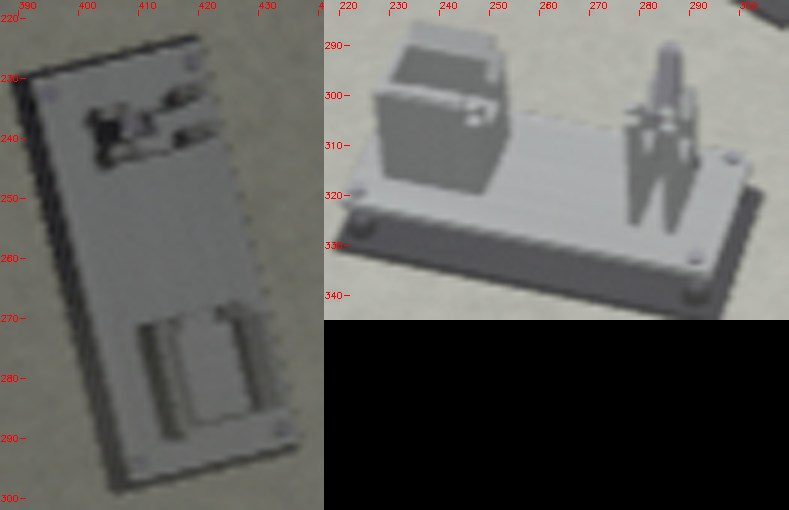

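View pics/c2.png

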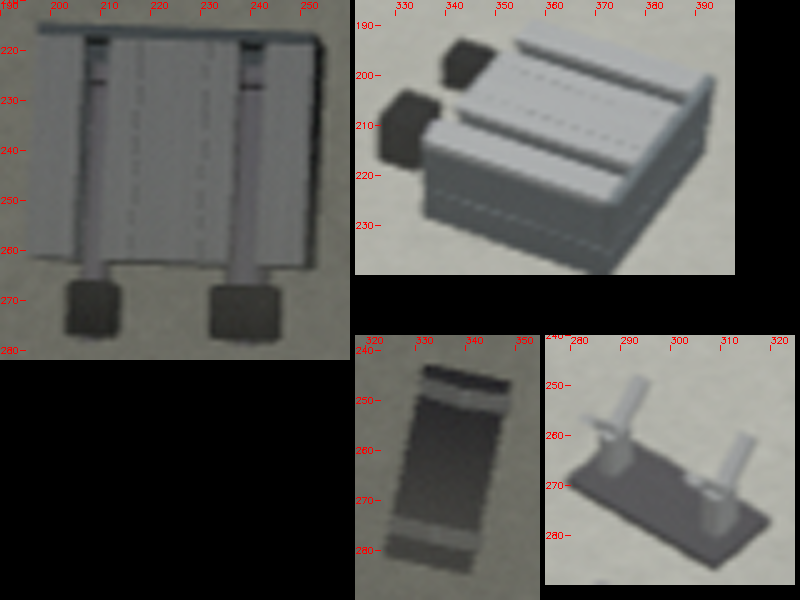

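The left head in the top view, at (208,272), is the narrower one (11 px against 14), so the slim spindle is in the +y channel. The rest has its posts at about (340,248) and (333,276). The holder's pocket is at about (419,278), towards the robot, and its jaw fork is at about (412,238). Now I'll measure with masks.

```bash
python3 - <<'E'
from h import *
t=cv2.imread("pics/top0.png").astype(int);s=cv2.imread("pics/scene0.png").astype(int)
def blobs(m,x0,y0,x1,y1,amin):
    k=8
    sub=cv2.resize(m[y0:y1,x0:x1].astype(np.float32),None,fx=k,fy=k,interpolation=cv2.INTER_LINEAR)
    cs,_=cv2.findContours((sub>.5).astype(np.uint8),cv2.RETR_EXTERNAL,cv2.CHAIN_APPROX_NONE);out=[]
    for c in cs:
        if cv2.contourArea(c)<amin*k*k: continue
        M=cv2.moments(c);f=lambda p:(np.array(p)+.5)/k-.5+[x0,y0]
        out.append((f([M["m10"]/M["m00"],M["m01"]/M["m00"]]),f(cv2.boxPoints(cv2.minAreaRect(c))),M["m00"]/k/k))
    return out
print("samples table",t[300,380],"plate",t[255,410],"shadow",t[260,397],"restplate",t[262,337],"post",t[248,340],"head",t[272,208],"S table",s[340,210],"head",s[210,333],"plate",s[318,265],"restplate",s[270,295])
np.set_printoptions(precision=2,suppress=True)
print("heads top");H=blobs(t.sum(2)<160,195,264,255,284,30)
for b in H: print(b[0],b[1].tolist(),b[2],onz("top",b[0],.045))
print("heads scene");G=blobs(s.sum(2)<240,322,185,352,225,30)
for b in G: print(b[0],b[2])
for b in H:
  for g in G: print(b[0],g[0],*tri(g[0],b[0]))
warm=t[:,:,2]-t[:,:,0]; print("warm row255",warm[255,385:440],"\nsum",t[255,385:440].sum(1))
print("row262",warm[262,318:358],"\nsum",t[262,318:358].sum(1))
ws=s[:,:,2]-s[:,:,0];print("scene row 318",ws[318,210:312],s[318,210:312].sum(1))
E
```

```text
samples table [ 99 108 107] plate [106 107 105] shadow [43 42 43] restplate [51 52 55] post [93 95 94] head [41 44 45] S table [172 181 180] head [56 59 58] plate [173 173 170] restplate [90 89 88]
heads top
[238.29 273.13] [[231.5625, 266.5625], [245.4375, 266.5625], [245.4375, 277.4375], [231.5625, 277.4375]] 110.1796875 [0.55 0.23 0.04]
[208.29 271.28] [[203.5625, 265.5625], [213.4375, 265.5625], [213.4375, 276.4375], [203.5625, 276.4375]] 98.3125 [0.55 0.31 0.04]
heads scene
[331.72 210.67] 121.0
[343.54 197.47] 59.890625
[238.29 273.13] [331.72 210.67] [0.55 0.23 0.04] 0.003216483385248578
[238.29 273.13] [343.54 197.47] [0.56 0.23 0.09] 0.035062212766963356
[208.29 271.28] [331.72 210.67] [ 0.53  0.31 -0.02] 0.04748161362346453
[208.29 271.28] [343.54 197.47] [0.55 0.31 0.04] 0.005589751340692632
warm row255 [10  8  9  9  9  8  8  9  8  6 -2 -1 -2 -1  1 -1  0 -2 -2 -1  0  0 -1 -1
 -2 -1 -2 -1  0 -1 -1 -2 -2 -1 -2 -2 -2 -2 -1 -1 -1 -1  0  6  8  9  8  8
  9  9  9 10 10 10  7] 
sum [320 323 321 321 318 317 313 321 331 259 109 120 111 227 317 318 316 313
 316 314 313 319 316 313 31
[... 464 characters left out ...]
8  8  7  1 -5 -8 -7 -5 -3 -3 -3 -2 -2 -3 -3 -3
 -2 -2 -2 -3 -3 -3 -1 -2 -2 -2 -1 -2 -1 -2 -1 -2 -2 -3 -3 -3 -2 -2 -2 -3
 -3 -3 -3 -3 -3 -3 -2 -3 -2 -3 -2 -2 -2 -2 -3 -3 -2 -4 -3 -3 -2 -1 -1 -1
 -2 -3 -2 -2  0 -1 -1 -2 -2 -2 -3 -3 -3 -3 -3 -2 -3 -3 -3  1  2  5  8  8
  7  8  8  8  8  7] [524 526 531 533 533 530 528 534 536 533 515 502 489 467 469 501 521 521
 518 517 520 516 516 515 511 510 490 471 455 416 374 349 343 340 336 334
 327 326 332 410 488 513 513 513 513 514 517 515 515 518 518 518 518 518
 517 516 517 516 517 516 517 517 519 518 520 520 519 450 334 323 324 324
 364 456 460 367 326 324 324 332 409 489 512 512 512 513 512 514 516 513
 423 327 370 433 506 533 531 530 533 530 526 525]
```

```bash
python3 - <<'E'
from h import *
np.set_printoptions(precision=4,suppress=True)
t=cv2.imread("pics/top0.png").astype(int)
def rect(mask,x0,y0,x1,y1):
    k=8;sub=cv2.resize(mask[y0:y1,x0:x1].astype(np.float32),None,fx=k,fy=k,interpolation=cv2.INTER_LINEAR)
    cs,_=cv2.findContours((sub>.5).astype(np.uint8),cv2.RETR_EXTERNAL,cv2.CHAIN_APPROX_NONE)
    c=max(cs,key=cv2.contourArea);r=cv2.minAreaRect(c)
    return (cv2.boxPoints(r)+.5)/k-.5+[x0,y0],cv2.contourArea(c)/(r[1][0]*r[1][1])
warm=cv2.GaussianBlur((t[:,:,2]-t[:,:,0]).astype(np.float32),(3,3),0);S=t.sum(2)
def show(name,m,box,z):
    c,f=rect(m,*box);P=np.array([onz("top",p,z) for p in c])
    e=P[1]-P[0],P[2]-P[1];L=[np.linalg.norm(v) for v in e];d=e[int(L[1]>L[0])]
    print(name,"px",c.tolist(),"fill",round(f,3),"\n centre",P.mean(0),"sides",np.array(L),"axis deg",np.degrees(np.arctan2(d[1],d[0])));return c
show("holder light z36",(warm<4)&(S>200),(380,215,448,308),.036)
show("holder all z8",(warm<4),(380,215,448,308),.008)
show("rest all z8",(warm<5)&(S<315),(316,235,358,292),.008)
for y in (247,249,251,270,274,276,278,280,283): print(y,S[y,322:354])
show("rack z60",(warm<3.5),(186,205,264,264),.06)
a,b=(208.29,271.28),(343.54,197.47)
print("slim head",*tri(b,a))
for s_,t_ in (((220.2,322),(436,291.5)),((294.6,335.4),(419,223)) ): print(*tri(s_,t_))
for s_,t_ in (((294.6,335.4),(419,223)),((302.2,313),(391,230))): print(*tri(s_,t_))
E
```

```text
holder light z36 px [[391.0355157852173, 229.67378616333008], [420.39310455322266, 222.53275680541992], [436.99344635009766, 290.77862548828125], [407.63585662841797, 297.9196472167969]] fill 0.949 
 centre [ 0.5871 -0.253   0.036 ] sides [0.0835 0.1922] axis deg -166.59547188811385
holder all z8 px [[387.58456325531006, 229.1507339477539], [419.7316246032715, 221.11397552490234], [437.2389678955078, 291.1433792114258], [405.0919075012207, 299.18013763427734]] fill 0.947 
 centre [ 0.5887 -0.2536  0.008 ] sides [0.0933 0.2012] axis deg -166.22763873878577
rest all z8 px [[322.73506355285645, 280.46554946899414], [331.100305557251, 241.4277467727661], [349.65030670166016, 245.40274810791016], [341.285062789917, 284.4405517578125]] fill 0.892 
 centre [ 0.5785 -0.0409  0.008 ] sides [0.1115 0.053 ] axis deg -11.59665578115725
247 [318 323 328 322 324 318 317 321 303 272 254 245 253 249 250 245 199 155
 145 145 135 130 121 126 116 114 162 261 318 313 322 330]
249 [314 314 309 315 320 319 318 294 212 153 186 227 244 246 247 251 252 269
 277 259 263 266 260 270 267 269 270 300 325 313 323
[... 768 characters left out ...]
61 305 312 312 316 313 314 319 318 315 318 321]
283 [316 310 309 305 313 318 318 319 323 322 292 250 223 217 216 202 192 195
 205 265 320 318 314 316 318 319 322 318 312 314 314 316]
rack z60 px [[194.0202293395996, 262.8674011230469], [196.29394149780273, 212.84574794769287], [254.91712951660156, 215.51043701171875], [252.64341735839844, 265.53208923339844]] fill 0.934 
 centre [0.6376 0.2631 0.06  ] sides [0.1357 0.159 ] axis deg -92.04498450072235
slim head [0.5484 0.3075 0.039 ] 0.005571265916147173
[ 0.5023 -0.3136  0.0309] 0.0012902451157846746
[ 0.6886 -0.2677  0.0361] 0.0018270902875918175
[ 0.6886 -0.2677  0.0361] 0.0018270902875918175
[ 0.6684 -0.1912  0.0325] 0.0028153045124306884
```

```bash
python3 - <<'E'
from h import *
np.set_printoptions(precision=4,suppress=True)
def fr(P,o,yaw):
    c,s=np.cos(yaw),np.sin(yaw);d=np.array(P)[:2]-o;return np.array([c*d[0]+s*d[1],-s*d[0]+c*d[1]])
y=np.radians(13.6);o=np.array([.588,-.2533])
for n,p,z in (("top",(410,271.2),.1),("top",(414.5,290.3),.1),("top",(425.7,267.8),.1),("top",(434,284.5),.1),
 ("scene",(229.2,316.6),.036),("scene",(249.2,319.6),.036),("scene",(278.5,326.5),.036),("scene",(286.3,327.8),.036),
 ("scene",(227.2,299.4),.103),("scene",(251.6,288.6),.103),("scene",(234.2,285.4),.103)): print("H",n,p,z,fr(onz(n,p,z),o,y)*1000)
y=np.radians(-11.8);o=np.array([.5785,-.0409])
for p in ((340,248.6),(333.6,276.6)): print("R",fr(onz("top",p,.05),o,y)*1000, onz("top",p,.05))
E
```

```text
H top (410, 271.2) 0.1 [-27.1343  29.4022]
H top (414.5, 290.3) 0.1 [-78.2053  29.8027]
H top (425.7, 267.8) 0.1 [-27.7781 -12.8082]
H top (434, 284.5) 0.1 [-75.0482 -23.4875]
H scene (229.2, 316.6) 0.036 [-79.6919 -20.1146]
H scene (249.2, 319.6) 0.036 [-28.5201 -17.0132]
H scene (278.5, 326.5) 0.036 [ 47.9259 -20.3611]
H scene (286.3, 327.8) 0.036 [ 67.4984 -19.5716]
H scene (227.2, 299.4) 0.103 [-76.8364 -26.2882]
H scene (251.6, 288.6) 0.103 [-32.3709  23.8082]
H scene (234.2, 285.4) 0.103 [-77.3849  23.5401]
R [38.116  -0.7991] [ 0.6156 -0.0495  0.05  ]
R [-39.8584   0.0895] [ 0.5395 -0.0327  0.05  ]
```

```bash
cat >> h.py <<'E'
from scipy.spatial.transform import Rotation as Ro
def go(xyz,axis_yaw_deg):
    """shares for a tool-down pose with TCP at xyz and tool y square to a spindle axis of that yaw"""
    s=read_state();R=Ro.from_quat(s["eef_rot"]);M=R.as_matrix()
    dp=M.T@(np.array(xyz)-s["ee_pos"])/.25
    cur=np.degrees(np.arctan2(M[1,1],M[0,1]));d=(axis_yaw_deg+90-cur+90)%180-90
    print("at",s["ee_pos"].round(4),"yaw",round(cur,2),"axis off",M[:,2].round(4),"t",s["time"],"| dp",dp.round(4),"spin",round(-d/180,4),"w",round(s["width"],4),"grip",round(s["grip_force"],1),"F",s["ft_force"].round(1))
E
python3 - <<'E'
from h import *
for p in ((208.29,271.28),(208.5,271)):
    P=onz("top",p,.045);print(P)
print(onz("top",(209.4,226),.035),onz("top",(208.4,262),.035))
go([.551,.309,.20],-2); go([.551,.309,.014],-2)
E
```

```text
[0.55072829 0.30768297 0.045     ]
[0.55149363 0.30713171 0.045     ]
[0.6754691  0.30970756 0.035     ] [0.57635853 0.31001475 0.035     ]
at [0.2164 0.586  0.2218] yaw 69.73 axis off [-4.0e-04 -1.2e-03 -1.0e+00] t 0.1 | dp [-1.6392 -0.5755  0.0881] spin -0.1015 w 0.0869 grip 0.0 F [-0.5 -0.1 -0.3]
at [0.2164 0.586  0.2218] yaw 69.73 axis off [-4.0e-04 -1.2e-03 -1.0e+00] t 0.1 | dp [-1.6392 -0.5746  0.8321] spin -0.1015 w 0.0869 grip 0.0 F [-0.5 -0.1 -0.3]
```

Request:
carry_out(deltas=[{"hand": 60, "dp": [-0.82, -0.288, 0.04], "spin": -0.1}, {"hand": 60, "dp": [-0.82, -0.288, 0.04], "spin": -0.1}, {"hand": 60, "dp": [-0.82, -0.288, 0.04], "spin": -0.1}, {"hand": 60, "dp": [-0.82, -0.288, 0.04], "spin": -0.1}, {"hand": 60, "dp": [-0.82, -0.288, 0.04], "spin": -0.1}, {"hand": 60, "dp": [-0.82, -0.288, 0.04], "spin": -0.1}, {"hand": 60, "dp": [-0.82, -0.288, 0.04], "spin": -0.1}], force=50)

```text
time: 0.8
ee_pos: [0.3835, 0.4478, 0.2123]
eef_rot: [0.02, 1.0, -0.0, -0.0]
ft_force: [-0.1, 0.6, 0.6]
width: 0.0596
grip_force: 0.0
```

```bash
python3 -c "
from h import *
go([.551,.308,.12],-1.5)"
```

```text
at [0.3835 0.4478 0.2123] yaw 87.71 axis off [-7.e-04 -1.e-04 -1.e+00] t 0.8 | dp [-0.692  -0.532   0.3686] spin -0.0044 w 0.0596 grip 0.0 F [-0.1  0.6  0.6]
```

Request:
carry_out(deltas=[{"hand": 60, "dp": [-0.692, -0.532, 0.2], "spin": -0.004}, {"hand": 60, "dp": [-0.692, -0.532, 0.2], "spin": -0.004}, {"hand": 60, "dp": [-0.692, -0.532, 0.2], "spin": -0.004}, {"hand": 60, "dp": [-0.692, -0.532, 0.2], "spin": -0.004}, {"hand": 60, "dp": [-0.692, -0.532, 0.3], "spin": -0.004}, {"hand": 60, "dp": [-0.692, -0.532, 0.368], "spin": -0.004}, {"hand": 60, "dp": [-0.692, -0.532, 0.368], "spin": -0.004}, {"hand": 60, "dp": [-0.692, -0.532, 0.368], "spin": -0.004}])

```text
time: 1.6
ee_pos: [0.5503, 0.3101, 0.1208]
eef_rot: [0.012, 1.0, 0.0, -0.0]
ft_force: [-0.3, 0.4, 0.3]
width: 0.0601
grip_force: 0.0
```

```bash
python3 - <<'E'
from h import *
go([.549,.308,.0145],-1.5)
t=camera("top");s=camera("scene")
cv2.imwrite("pics/v1.png",np.hstack([crop(t[:,:,::-1].copy(),180,210,260,290,5),crop(s[:,:,::-1].copy(),315,150,395,230,5)]))
E
```

```text
at [0.5503 0.3101 0.1208] yaw 88.62 axis off [-8.e-04  7.e-04 -1.e+00] t 1.6 | dp [ 0.0046 -0.0089  0.4254] spin 0.0006 w 0.0601 grip 0.0 F [-0.3  0.4  0.3]
```

View pics/v1.png

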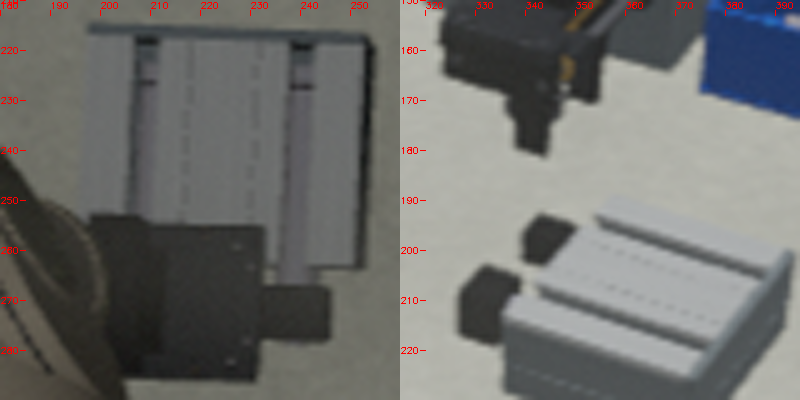

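The gripper, over (228,270) in the top view, hangs over the slim head, and its near finger tip is at (341,180) in the scene view. Both heads are still in place. Next I lower it and grip.

Request:
carry_out(deltas=[{"hand": 60, "dp": [0, -0.008, 0.15], "spin": 0}, {"hand": 60, "dp": [0, -0.008, 0.25], "spin": 0}, {"hand": 60, "dp": [0, -0.008, 0.34], "spin": 0}, {"hand": 60, "dp": [0, -0.008, 0.4], "spin": 0}, {"hand": 60, "dp": [0, -0.008, 0.425], "spin": 0}, {"hand": 60, "dp": [0, -0.008, 0.425], "spin": 0}, {"hand": 10, "dp": [0, -0.008, 0.425], "spin": 0}, {"hand": 10, "dp": [0, -0.008, 0.425], "spin": 0}, {"hand": 10, "dp": [0, -0.008, 0.425], "spin": 0}, {"hand": 10, "dp": [0, -0.008, 0.425], "spin": 0}, {"hand": 10, "dp": [0, -0.008, 0.425], "spin": 0}, {"hand": 10, "dp": [0, -0.008, 0.425], "spin": 0}], force=50)

```text
time: 2.9
ee_pos: [0.5515, 0.3062, 0.0145]
eef_rot: [0.013, 1.0, 0.0, 0.0]
ft_force: [-0.4, 0.8, 1.9]
width: 0.0258
grip_force: 49.4
```

```bash
python3 -c "
from h import *
go([.43,.311,.0155],-1.5)"
```

```text
at [0.5515 0.3062 0.0145] yaw 88.46 axis off [ 2.e-04  4.e-04 -1.e+00] t 2.9 | dp [ 0.4863  0.006  -0.004 ] spin -0.0002 w 0.0258 grip 49.4 F [-0.4  0.8  1.9]
```

Request:
carry_out(deltas=[{"hand": 10, "dp": [0.0, 0, -0.004], "spin": 0}, {"hand": 10, "dp": [0.08, 0, -0.004], "spin": 0}, {"hand": 10, "dp": [0.18, 0, -0.004], "spin": 0}, {"hand": 10, "dp": [0.28, 0, -0.004], "spin": 0}, {"hand": 10, "dp": [0.38, 0, -0.004], "spin": 0}, {"hand": 10, "dp": [0.46, 0, -0.004], "spin": 0}, {"hand": 10, "dp": [0.52, 0, -0.004], "spin": 0}, {"hand": 10, "dp": [0.52, 0, -0.004], "spin": 0}, {"hand": 10, "dp": [0.52, 0, -0.004], "spin": 0}, {"hand": 10, "dp": [0.52, 0, -0.1], "spin": 0}, {"hand": 10, "dp": [0.52, 0, -0.25], "spin": 0}, {"hand": 10, "dp": [0.52, 0, -0.42], "spin": 0}, {"hand": 10, "dp": [0.52, 0, -0.56], "spin": 0}, {"hand": 10, "dp": [0.52, 0, -0.6], "spin": 0}, {"hand": 10, "dp": [0.52, 0, -0.6], "spin": 0}], force=60)

```text
time: 4.4
ee_pos: [0.4228, 0.3098, 0.1655]
eef_rot: [0.014, 1.0, 0.001, 0.001]
ft_force: [-0.2, -0.0, -2.8]
width: 0.0253
grip_force: 59.3
```

```bash
python3 - <<'E'
from h import *
go([.5119,-.0274,.12],-11.8)
t=camera("top");s=camera("scene")
cv2.imwrite("pics/v2.png",np.hstack([crop(t[:,:,::-1].copy(),180,220,280,360,4),crop(s[:,:,::-1].copy(),260,120,360,260,4)]))
E
```

```text
at [0.4228 0.3098 0.1655] yaw 88.39 axis off [ 0.0023  0.002  -1.    ] t 4.4 | dp [-0.3935 -1.3387  0.1803] spin 0.0566 w 0.0253 grip 59.3 F [-0.2 -0.  -2.8]
```

View pics/v2.png

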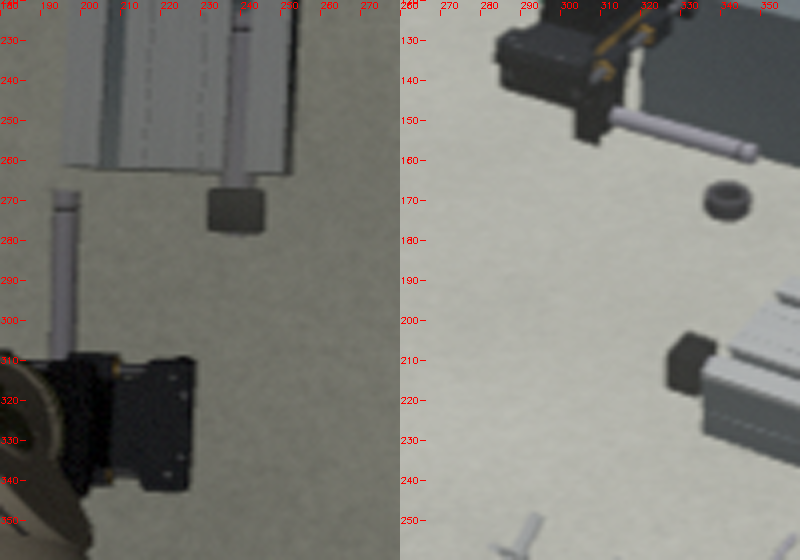

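The slim spindle is out and held. In the top view its stem runs from (195.5,308) to the tail at (196.5,267.5), and in the scene view the tail is at (348,158). The thick spindle is undisturbed.

```bash
python3 - <<'E'
from h import *
print(tri((348,158),(196.5,267.5)))
print(px("top",[.4228+.135,.3098-.004,.1845]),px("scene",[.4228+.135,.3098-.004,.1845]))
print(onz("top",(195.5,308),.184),onz("top",(196.5,267.5),.184))
E
```

```text
(array([0.5546592 , 0.30766289, 0.18598455]), np.float64(0.0037271005684466002))
[197.77886068 266.92217612] [349.27585568 158.90954766]
[0.45724675 0.30886133 0.184     ] [0.55636382 0.30901828 0.184     ]
```

Request:
carry_out(deltas=[{"hand": 10, "dp": [-0.2, -0.67, 0.05], "spin": 0.028}, {"hand": 10, "dp": [-0.2, -0.67, 0.05], "spin": 0.028}, {"hand": 10, "dp": [-0.2, -0.67, 0.05], "spin": 0.028}, {"hand": 10, "dp": [-0.2, -0.67, 0.05], "spin": 0.028}, {"hand": 10, "dp": [-0.2, -0.67, 0.05], "spin": 0.028}])

```text
time: 5.0
ee_pos: [0.4669, 0.1358, 0.1496]
eef_rot: [0.061, 0.998, -0.001, -0.001]
ft_force: [-0.3, -0.4, -1.7]
width: 0.0256
grip_force: 59.3
```

```bash
python3 -c "
from h import *
go([.514,-.0278,.10],-11.8)"
```

```text
at [0.4669 0.1358 0.1496] yaw 83.03 axis off [-0.0029 -0.0027 -1.    ] t 5.0 | dp [-0.2669 -0.626   0.1997] spin 0.0268 w 0.0256 grip 59.3 F [-0.3 -0.4 -1.7]
```

Request:
carry_out(deltas=[{"hand": 10, "dp": [-0.267, -0.626, 0.1], "spin": 0.027}, {"hand": 10, "dp": [-0.267, -0.626, 0.1], "spin": 0.027}, {"hand": 10, "dp": [-0.267, -0.626, 0.1], "spin": 0.027}, {"hand": 10, "dp": [-0.267, -0.626, 0.2], "spin": 0.027}, {"hand": 10, "dp": [-0.267, -0.626, 0.2], "spin": 0.027}, {"hand": 10, "dp": [-0.267, -0.626, 0.2], "spin": 0.027}, {"hand": 10, "dp": [-0.267, -0.626, 0.2], "spin": 0.027}])

```text
time: 5.7
ee_pos: [0.5152, -0.0207, 0.1016]
eef_rot: [0.099, 0.995, 0.0, -0.0]
ft_force: [0.7, -0.3, -0.9]
width: 0.0257
grip_force: 59.3
```

```bash
python3 - <<'E'
from h import *
go([.514,-.0278,.034],-11.8)
t=camera("top");s=camera("scene")
cv2.imwrite("pics/v3.png",np.hstack([crop(t[:,:,::-1].copy(),315,220,375,310,6),crop(s[:,:,::-1].copy(),260,210,330,300,6)]))
E
```

```text
at [ 0.5152 -0.0207  0.1016] yaw 78.67 axis off [-5.e-04  4.e-04 -1.e+00] t 5.7 | dp [-0.001  -0.0287  0.2706] spin 0.0026 w 0.0257 grip 59.3 F [ 0.7 -0.3 -0.9]
```

View pics/v3.png

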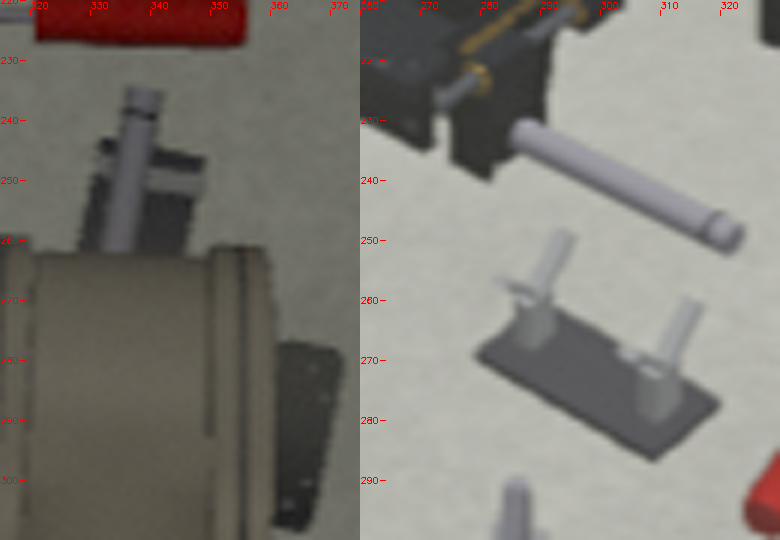

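The stem is over the notches, but about 9–10 mm to the +y side: it crosses at (336.7,248.6) and the post centre is at (340,248.6). Along its length the tail at (338.5,235) is where it should be. I'll correct sideways and lower.

Request:
carry_out(deltas=[{"hand": 10, "dp": [0, -0.038, 0.0], "spin": 0.003}, {"hand": 10, "dp": [0, -0.038, 0.08], "spin": 0.003}, {"hand": 10, "dp": [0, -0.038, 0.16], "spin": 0.003}, {"hand": 10, "dp": [0, -0.038, 0.22], "spin": 0.003}, {"hand": 10, "dp": [0, -0.038, 0.25], "spin": 0.003}, {"hand": 10, "dp": [0, -0.038, 0.265], "spin": 0.003}, {"hand": 10, "dp": [0, -0.038, 0.272], "spin": 0.003}, {"hand": 10, "dp": [0, -0.038, 0.272], "spin": 0.003}, {"hand": 10, "dp": [0, -0.038, 0.272], "spin": 0.003}])

```text
time: 6.7
ee_pos: [0.5142, -0.0307, 0.0348]
eef_rot: [0.104, 0.995, 0.001, 0.001]
ft_force: [-1.1, 4.8, 3.5]
width: 0.0259
grip_force: 59.3
```

```bash
python3 -c "
from h import *
go([.514,-.0278,.031],-11.8)"
```

```text
at [ 0.5142 -0.0307  0.0348] yaw 78.06 axis off [ 0.0018  0.0013 -1.    ] t 6.7 | dp [0.0034 0.0113 0.0152] spin -0.0008 w 0.0259 grip 59.3 F [-1.1  4.8  3.5]
```

Request:
carry_out(deltas=[{"hand": 10, "dp": [0, 0.008, 0.0], "spin": 0}, {"hand": 10, "dp": [0, 0.011, 0.006], "spin": 0}, {"hand": 10, "dp": [0, 0.011, 0.01], "spin": 0}, {"hand": 10, "dp": [0, 0.011, 0.01], "spin": 0}])

```text
time: 7.1
ee_pos: [0.5149, -0.0286, 0.0321]
eef_rot: [0.104, 0.995, 0.0, 0.001]
ft_force: [-2.0, 3.2, 9.1]
width: 0.0257
grip_force: 59.3
```

Request:
carry_out(deltas=[{"hand": 30, "dp": [0, 0.002, 0], "spin": 0}, {"hand": 45, "dp": [0, 0.002, 0], "spin": 0}, {"hand": 60, "dp": [0, 0.002, 0], "spin": 0}, {"hand": 60, "dp": [0, 0.002, 0], "spin": 0}, {"hand": 60, "dp": [0, 0.002, 0], "spin": 0}, {"hand": 60, "dp": [0, 0.002, -0.08], "spin": 0}, {"hand": 60, "dp": [0, 0.002, -0.25], "spin": 0}, {"hand": 60, "dp": [0.2, 0.002, -0.3], "spin": 0}, {"hand": 60, "dp": [0.6, 0.002, -0.3], "spin": 0}, {"hand": 60, "dp": [0.6, 0.002, -0.3], "spin": 0}, {"hand": 60, "dp": [0.6, 0.002, -0.3], "spin": 0}, {"hand": 60, "dp": [0.6, 0.002, -0.3], "spin": 0}])

```text
time: 8.3
ee_pos: [0.367, 0.003, 0.1067]
eef_rot: [0.104, 0.995, 0.001, 0.001]
ft_force: [1.0, 0.2, 0.7]
width: 0.0602
grip_force: 0.0
```

```bash
python3 - <<'E'
from h import *
t=camera("top");s=camera("scene")
cv2.imwrite("pics/v4.png",np.hstack([crop(t[:,:,::-1].copy(),310,220,370,310,6),crop(s[:,:,::-1].copy(),260,220,330,310,6)]))
go([.5,-.028,.11],-11.8)
E
```

```text
at [0.3684 0.0026 0.1067] yaw 77.99 axis off [ 1.3e-03  3.0e-04 -1.0e+00] t 8.4 | dp [-0.5402 -0.0101 -0.0125] spin -0.0012 w 0.0599 grip 0.0 F [ 0.1  0.3 -0.1]
```

View pics/v4.png

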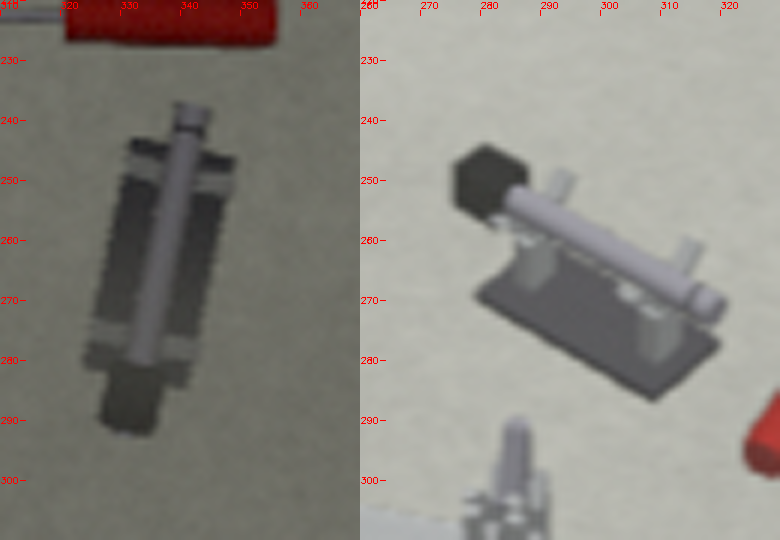

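The spindle lies in both V notches and the fingers are clear of it. The top view shows the head at (331.5,287) and the tail end at (341.5,236.5). The scene view shows the tail at (318,271) and the head at (281,250).

```bash
python3 - <<'E'
from h import *
a=onz("top",(341.8,236.8),.053);b=onz("top",(331.3,292.3),.06);print(a,b,np.linalg.norm(a-b),np.degrees(np.arctan2(*(a-b)[1::-1])))
print(tri((318,270.5),(341.8,237)))
go([.5931,-.0452,.11],-12)
E
```

```text
[ 0.64761755 -0.05402575  0.053     ] [ 0.4972165  -0.02650981  0.06      ] 0.1530575165240179 -10.367631831502289
(array([ 0.64410173, -0.05526223,  0.05739434]), np.float64(0.005879932670670052))
at [0.3684 0.0026 0.1067] yaw 77.99 axis off [ 1.3e-03  3.0e-04 -1.0e+00] t 8.4 | dp [-9.188e-01  1.000e-04 -1.200e-02] spin -0.0 w 0.0599 grip 0.0 F [ 0.1  0.3 -0.1]
```

Request:
carry_out(deltas=[{"hand": 45, "dp": [-0.3, 0, -0.06], "spin": 0}, {"hand": 45, "dp": [-0.5, 0, -0.06], "spin": 0}, {"hand": 45, "dp": [-0.7, 0, -0.06], "spin": 0}, {"hand": 45, "dp": [-0.86, 0, -0.06], "spin": 0}, {"hand": 45, "dp": [-0.919, 0, -0.06], "spin": 0}, {"hand": 45, "dp": [-0.919, 0, -0.06], "spin": 0}, {"hand": 45, "dp": [-0.919, 0, -0.06], "spin": 0}, {"hand": 45, "dp": [-0.919, 0, -0.03], "spin": 0}, {"hand": 45, "dp": [-0.919, 0, -0.03], "spin": 0}])

```text
time: 9.3
ee_pos: [0.591, -0.0448, 0.1126]
eef_rot: [0.104, 0.995, 0.0, -0.001]
ft_force: [-0.5, 0.4, 0.1]
width: 0.0449
grip_force: 0.0
```

```bash
python3 -c "
from h import *
go([.5931,-.0452,.0315],-11.5)"
```

```text
at [ 0.591  -0.0448  0.1126] yaw 78.03 axis off [-1.7e-03  3.0e-04 -1.0e+00] t 9.3 | dp [-9.300e-03  3.000e-04  3.244e-01] spin -0.0026 w 0.0449 grip 0.0 F [-0.5  0.4  0.1]
```

Request:
carry_out(deltas=[{"hand": 45, "dp": [-0.009, 0, 0.1], "spin": -0.002}, {"hand": 45, "dp": [-0.009, 0, 0.2], "spin": -0.002}, {"hand": 45, "dp": [-0.009, 0, 0.28], "spin": -0.002}, {"hand": 45, "dp": [-0.009, 0, 0.324], "spin": -0.002}, {"hand": 45, "dp": [-0.009, 0, 0.324], "spin": -0.002}, {"hand": 45, "dp": [-0.009, 0, 0.324], "spin": -0.002}, {"hand": 5, "dp": [-0.009, 0, 0.324], "spin": -0.002}, {"hand": 5, "dp": [-0.009, 0, 0.324], "spin": -0.002}, {"hand": 5, "dp": [-0.009, 0, 0.324], "spin": -0.002}, {"hand": 5, "dp": [-0.009, 0, 0.324], "spin": -0.002}, {"hand": 5, "dp": [-0.009, 0, 0.324], "spin": -0.002}], force=60)

```text
time: 10.4
ee_pos: [0.5948, -0.044, 0.0332]
eef_rot: [0.101, 0.995, 0.001, 0.0]
ft_force: [1.3, 0.9, 1.1]
width: 0.0146
grip_force: 60.0
```

```bash
python3 -c "
from h import *
go([.5931,-.0452,.16],-12)"
```

```text
at [ 0.5948 -0.044   0.0332] yaw 78.43 axis off [ 0.001   0.0019 -1.    ] t 10.4 | dp [ 0.0055 -0.0052 -0.5074] spin 0.0024 w 0.0146 grip 60.0 F [1.3 0.9 1.1]
```

Request:
carry_out(deltas=[{"hand": 5, "dp": [0, 0, -0.06], "spin": 0}, {"hand": 5, "dp": [0, 0, -0.2], "spin": 0}, {"hand": 5, "dp": [0, 0, -0.36], "spin": 0}, {"hand": 5, "dp": [0, 0, -0.5], "spin": 0}, {"hand": 5, "dp": [0, 0, -0.6], "spin": 0}, {"hand": 5, "dp": [0, 0, -0.6], "spin": 0}, {"hand": 5, "dp": [0, 0, -0.6], "spin": 0}])

```text
time: 11.1
ee_pos: [0.5942, -0.0459, 0.1832]
eef_rot: [0.102, 0.995, 0.0, 0.0]
ft_force: [0.0, 0.0, -1.2]
width: 0.0143
grip_force: 60.0
```

```bash
python3 -c "
from h import *
go([.6162,-.2465,.18],13.6)"
```

```text
at [ 0.5942 -0.0459  0.1832] yaw 78.35 axis off [ 7.e-04  0.e+00 -1.e+00] t 11.1 | dp [-0.2484 -0.7681  0.0129] spin -0.1403 w 0.0143 grip 60.0 F [ 0.   0.  -1.2]
```

Request:
carry_out(deltas=[{"hand": 5, "dp": [-0.06, -0.2, 0], "spin": -0.035}, {"hand": 5, "dp": [-0.12, -0.38, 0], "spin": -0.07}, {"hand": 5, "dp": [-0.19, -0.56, 0], "spin": -0.105}, {"hand": 5, "dp": [-0.24, -0.72, 0], "spin": -0.14}, {"hand": 5, "dp": [-0.248, -0.768, 0.013], "spin": -0.14}, {"hand": 5, "dp": [-0.248, -0.768, 0.013], "spin": -0.14}, {"hand": 5, "dp": [-0.248, -0.768, 0.013], "spin": -0.14}, {"hand": 5, "dp": [-0.248, -0.768, 0.013], "spin": -0.14}, {"hand": 5, "dp": [-0.248, -0.768, 0.013], "spin": -0.14}])

```text
time: 12.0
ee_pos: [0.6167, -0.2442, 0.1795]
eef_rot: [-0.119, 0.993, 0.0, 0.0]
ft_force: [-0.3, -0.4, -1.9]
width: 0.0147
grip_force: 60.0
```

```bash
python3 -c "
from h import *
go([.6162,-.2465,.145],13.6)"
```

```text
at [ 0.6167 -0.2442  0.1795] yaw 103.69 axis off [-0.e+00  8.e-04 -1.e+00] t 12.0 | dp [ 0.0041 -0.0085  0.1378] spin 0.0005 w 0.0147 grip 60.0 F [-0.3 -0.4 -1.9]
```

Request:
carry_out(deltas=[{"hand": 5, "dp": [0.004, -0.008, 0.05], "spin": 0}, {"hand": 5, "dp": [0.004, -0.009, 0.1], "spin": 0}, {"hand": 5, "dp": [0.004, -0.009, 0.12], "spin": 0}, {"hand": 5, "dp": [0.004, -0.009, 0.12], "spin": 0}, {"hand": 5, "dp": [0.004, -0.009, 0.12], "spin": 0}])

```text
time: 12.5
ee_pos: [0.6158, -0.2485, 0.1494]
eef_rot: [-0.118, 0.993, 0.0, -0.0]
ft_force: [1.1, 0.1, -1.2]
width: 0.0145
grip_force: 60.0
```

```bash
python3 - <<'E'
from h import *
go([.6162,-.2465,.145],13.6)
t=camera("top");s=camera("scene")
cv2.imwrite("pics/top5.png",t[:,:,::-1]);cv2.imwrite("pics/scene5.png",s[:,:,::-1])
cv2.imwrite("pics/v5.png",np.hstack([crop(t[:,:,::-1].copy(),385,210,440,310,5),crop(s[:,:,::-1].copy(),212,250,312,350,5)]))
E
```

```text
at [ 0.6158 -0.2485  0.1494] yaw 103.57 axis off [-2.e-04  1.e-04 -1.e+00] t 12.5 | dp [-0.0034  0.0076  0.0177] spin -0.0002 w 0.0145 grip 60.0 F [ 1.1  0.1 -1.2]
```

View pics/v5.png

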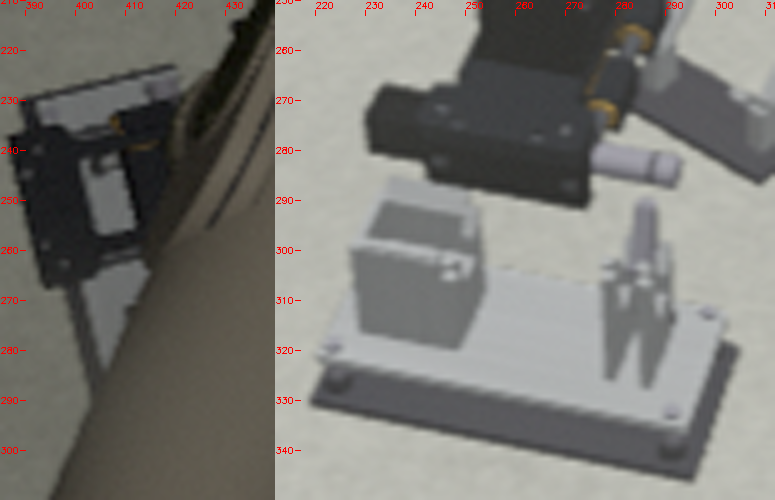

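The top view is mostly hidden by the arm, with the tail end just visible at about (417.5,226). The scene view shows the level spindle over the holder, with its tail end at (292.5,283.6) above the jaw at (284.5,291). I'll compare these with the predicted positions.

```bash
python3 - <<'E'
from h import *
np.set_printoptions(precision=2,suppress=True)
y=np.radians(13.57);u=np.array([np.cos(y),np.sin(y),0])
T=np.array([.6158,-.2485,.1494+.0175])
for d in (35,52): print("pred spindle",d,px("scene",T+u*d/1e3),px("top",T+u*d/1e3))
t0=cv2.imread("pics/top0.png").astype(int);t5=cv2.imread("pics/top5.png").astype(int)
print("diff rows");D=np.abs(t5-t0).sum(2)
for v in range(221,232): print(v,D[v,405:430], (t5[v,405:430,2]-t5[v,405:430,1]))
S=np.array([.5938,-.2519,.08]);n=np.array([-u[1],u[0],0])
for nm,q in (("seat",(0,0,0)),("fork40 top",(40,0,19)),("fork64 top",(64,0,19)),("fork64 top+y",(64,17,19)),("fork64 -y top",(64,-12,40)),("nose top",(52,0,44)),("pocket end wall top",(-82,0,16)),("lip -y head",(-82,-17,23)),("lip -y jaw",(-40,-17,23)),("lip +y jaw",(-40,17,23))):
    P=S+u*q[0]/1e3+n*q[1]/1e3+[0,0,q[2]/1e3];print(nm,px("scene",P),px("top",P))
E
```

```text
pred spindle 35 [285.69 283.62] [418.11 232.59]
pred spindle 52 [292.76 284.93] [416.49 226.02]
diff rows
221 [  9   7  14  11  10  10   8  10  12   6  10   6  16  13  10  13  11  11
  15  11   4   9  10  21 123] [-2 -1  0  0  0 -1 -1 -1  1 -1  0 -1  0 -1  1 -1 -1  0 -1  1  1  0 -1  0
  1]
222 [ 11  12  11  11  10   9  10  16   6  13  10   9  10  12  11  11  12  16
  10   9   8   8   7  61 228] [-1  0  0 -1  0 -1  0  0  0 -1  0  0  0 -1 -1 -1 -1  0 -1  0 -1  0  0  0
  0]
223 [ 14  11  13  11  14  14   8   8  11  13   7   7   2   8   2   8   7   2
   8   8   7   6  36 144 281] [-1  0 -1  0  0  0  1  0 -1 -1  0  1  0  1 -1  0 -1 -1  0 -1  0 -2  0  1
  4]
224 [ 14  13  14  15  10  10   7   2   8   6   6   9   6   9   5   9  12  13
  16   6  33 104 159 251 266] [ 0  0  0  0 -1  0 -1  0  0  1 -2  0  0 -2 -2 -1  0  0 -1 -1 -1  3  4  2
  1]
225 [ 14  11   2  10   5   5   4  12  12   7   6   3   9   3  11   3  13   7
   5  35  98 129 205 285 274] [ 0  0 -1  0  1  0 -1 -1  0  0 -3 -2 -2  1  0 -1 -1  1  0  1  2  4  3  0
  0]
226 [ 14   2   4  10   7  12  15  13  11  46  44  35   8  10  21  17 
[... 777 characters left out ...]
 [-2 -2 -2 -2 -2 -2 -2 -2 -1 -1  1 -1 -1 -1  1  1  1  4  4  4 -1  2  0 -2
  4]
231 [  7  11   6   3   5  48 131 155 206 231 206 164 168 144 130 146 109 115
 198 252 272 269 272 269 221] [-1 -2 -1 -2 -2 -2 -1 -2 -1 -1 -1  0  1 -2  0  0  5  5  3  1  0 -2 -2 -2
  1]
seat [263.92 304.85] [416.49 256.77]
fork40 top [279.51 302.37] [414.19 241.59]
fork64 top [289.14 304.21] [412.02 232.74]
fork64 top+y [291.08 299.31] [405.75 234.19]
fork64 -y top [287.61 301.49] [417.92 230.92]
nose top [284.12 295.86] [414.81 236.31]
pocket end wall top [231.59 294.04] [425.05 286.9 ]
lip -y head [228.89 296.79] [431.91 285.44]
lip -y jaw [245.42 299.98] [428.05 269.74]
lip +y jaw [250.05 290.36] [415.43 272.67]
```

```bash
python3 - <<'E'
from h import *
np.set_printoptions(linewidth=220)
y=np.radians(13.57);u=np.array([np.cos(y),np.sin(y),0]);n=np.array([-u[1],u[0],0]);S=np.array([.5938,-.2519,.0])
def prof(name,z,xs,ys):
    im=cv2.cvtColor(cv2.imread(f"pics/{name}0.png"),cv2.COLOR_BGR2GRAY)
    m=np.array([[px(name,S+u*a/1e3+n*b/1e3+[0,0,z]) for b in ys] for a in xs]).astype(np.float32)
    return cv2.remap(im,m[...,0],m[...,1],cv2.INTER_LINEAR)
L=np.arange(-36,37,2)
print("lat",L)
p=prof("top",.1,np.arange(-78,-42,3),L);print("top pocket z.1",np.median(p,0).astype(int))
p=prof("top",.036,np.arange(-30,32,3),np.arange(-60,61,3));print("top plate z.036",np.median(p,0).astype(int))
for x in range(36,72,3): print("top fork z.1",x,prof("top",.1,[x],L)[0])
X=np.arange(-96,-26,2)
p=prof("top",.1,X,np.arange(-8,9,4));print("top along",X,np.median(p,1).astype(int))
for z in (.099,): 
    p=prof("scene",z,X,L)
    for a,r in zip(X,p): print("sc",a,r)
E
```

```text
lat [-36 -34 -32 -30 -28 -26 -24 -22 -20 -18 -16 -14 -12 -10  -8  -6  -4  -2   0   2   4   6   8  10  12  14  16  18  20  22  24  26  28  30  32  34  36]
top pocket z.1 [109 110 109 106 102 100  94  88  82  79  77  68  62  73  92 103 105 105 105 105 105 105 105 105 103  98  89  86  89  87  76  63  60  65  82  98 104]
top plate z.036 [108 107 106 105 105 106 102 101 104 104 103 103 104 104 104 103 104 105 105 104 105 106 106 105 105 104 105 105 105 105 105 106 106  85  52  44  51  88 106 107 108]
top fork z.1 36 [106 105 106 105  98  97 101 104 103 103 103 102 104 105 105 104 103 103 104 105 106 105 104 103 104 104 105 105 103 102 101  93  91  95 101 104 105]
top fork z.1 39 [104 103 104 105 105 103 101 103 100  95  93  93  90  85  78  78  85  90  82  82  89  91  91  85  76  75  78  83  86  79  62  54  54  71  88 100 105]
top fork z.1 42 [104 105 104 107 105 101  92  79  72  72  74  71  62  50  42  49  67  90 101 103 100  95  93  87  79  73  75  78  79  77  61  46  41  48  80  98 105]
top fork z.1 45 [106 107 108 107 100  96  93  89  80  75  75  75  70  57  43  46  75  95 104 104 104 
[... 6481 characters left out ...]
148 152 151 150 150 151 151 152 153 158 167 173 175 176 175 174 174 174]
sc -34 [111 115 122 149 165 161 147 124 133 145 160 160 138 121 112 112 115 126 137 147 149 150 147 147 146 147 153 158 163 169 174 175 176 174 174 174 174]
sc -32 [111 114 121 142 163 152 138 120 131 146 159 160 135 117 111 111 113 122 131 136 137 136 139 150 155 159 163 166 170 173 175 175 175 175 174 175 176]
sc -30 [110 111 117 126 138 138 141 142 151 159 163 158 133 115 112 111 112 116 120 123 135 144 154 163 168 171 174 174 175 174 175 175 175 175 176 176 176]
sc -28 [110 109 112 116 127 136 146 154 163 166 160 148 132 115 112 111 112 120 133 143 153 162 169 176 178 178 178 177 176 176 176 176 175 175 176 176 177]
```

Robot and top-view positions agree to about 0.5 px, and the pocket's edges bear out the seat estimate to about 1–2 mm. I'll trim the position and lower to just above the jaw.

Request:
carry_out(deltas=[{"hand": 5, "dp": [-0.008, 0.008, 0.0], "spin": 0}, {"hand": 5, "dp": [-0.008, 0.008, 0.06], "spin": 0}, {"hand": 5, "dp": [-0.008, 0.008, 0.12], "spin": 0}, {"hand": 5, "dp": [-0.008, 0.008, 0.17], "spin": 0}, {"hand": 5, "dp": [-0.008, 0.008, 0.178], "spin": 0}, {"hand": 5, "dp": [-0.008, 0.008, 0.178], "spin": 0}, {"hand": 5, "dp": [-0.008, 0.008, 0.178], "spin": 0}, {"hand": 5, "dp": [-0.008, 0.008, 0.178], "spin": 0}])

```text
time: 13.4
ee_pos: [0.6177, -0.2464, 0.1057]
eef_rot: [-0.118, 0.993, -0.0, 0.001]
ft_force: [0.1, 0.4, -1.7]
width: 0.0148
grip_force: 60.0
```

```bash
python3 -c "
from h import *
go([.6174,-.2462,.085],13.57)"
```

```text
at [ 0.6177 -0.2464  0.1057] yaw 103.56 axis off [ 1.1e-03 -3.0e-04 -1.0e+00] t 13.4 | dp [0.001  0.0011 0.0829] spin -0.0 w 0.0148 grip 60.0 F [ 0.1  0.4 -1.7]
```

Request:
carry_out(deltas=[{"hand": 5, "dp": [0, 0, 0.015], "spin": 0}, {"hand": 5, "dp": [0, 0, 0.03], "spin": 0}, {"hand": 5, "dp": [0, 0, 0.045], "spin": 0}, {"hand": 5, "dp": [0, 0, 0.055], "spin": 0}, {"hand": 5, "dp": [0, 0, 0.055], "spin": 0}])

```text
time: 13.9
ee_pos: [0.6175, -0.2472, 0.0915]
eef_rot: [-0.118, 0.993, -0.001, 0.0]
ft_force: [1.7, -4.3, 2.4]
width: 0.0148
grip_force: 60.0
```

Request:
carry_out(deltas=[{"hand": 5, "dp": [0, 0, 0.02], "spin": 0}, {"hand": 5, "dp": [0, 0, 0.04], "spin": 0}, {"hand": 5, "dp": [0, 0, 0.06], "spin": 0}, {"hand": 5, "dp": [0, 0, 0.08], "spin": 0}, {"hand": 5, "dp": [0, 0, 0.08], "spin": 0}])

```text
time: 14.4
ee_pos: [0.6176, -0.2467, 0.0709]
eef_rot: [-0.118, 0.993, -0.0, 0.0]
ft_force: [0.7, -4.3, 5.6]
width: 0.0142
grip_force: 60.0
```

```bash
python3 - <<'E'
from h import *
go([.6174,-.2462,.060],13.57)
cv2.imwrite("pics/scene6.png",camera("scene")[:,:,::-1])
E
```

```text
at [ 0.6176 -0.2467  0.0709] yaw 103.55 axis off [ 7.e-04 -7.e-04 -1.e+00] t 14.4 | dp [0.0002 0.002  0.0438] spin -0.0001 w 0.0142 grip 60.0 F [ 0.7 -4.3  5.6]
```

Request:
carry_out(deltas=[{"hand": 5, "dp": [0, 0.001, 0.016], "spin": 0}, {"hand": 5, "dp": [0, 0.001, 0.032], "spin": 0}, {"hand": 5, "dp": [0, 0.001, 0.048], "spin": 0}, {"hand": 5, "dp": [0, 0.001, 0.056], "spin": 0}, {"hand": 5, "dp": [0, 0.001, 0.056], "spin": 0}])

```text
time: 14.95
ee_pos: [0.6186, -0.2468, 0.06]
eef_rot: [-0.118, 0.993, -0.001, 0.002]
ft_force: [-4.0, -1.9, 20.6]
width: 0.0146
grip_force: 60.1
```

Request:
carry_out(deltas=[{"hand": 5, "dp": [0, 0, 0.016], "spin": 0}, {"hand": 5, "dp": [0, 0, 0.03], "spin": 0}, {"hand": 5, "dp": [0, 0, 0.04], "spin": 0}, {"hand": 5, "dp": [0, 0, 0.048], "spin": 0}, {"hand": 5, "dp": [0, 0, 0.048], "spin": 0}])

```text
time: 15.45
ee_pos: [0.6174, -0.245, 0.0448]
eef_rot: [-0.119, 0.993, 0.001, -0.0]
ft_force: [2.1, -0.5, 4.5]
width: 0.0146
grip_force: 60.0
```

```bash
python3 - <<'E'
from h import *
go([.6174,-.2462,.045],13.57)
s=camera("scene")[:,:,::-1].copy();cv2.imwrite("pics/scene7.png",s)
E
```

```text
at [ 0.6174 -0.245   0.0448] yaw 103.61 axis off [-5.e-04  1.e-03 -1.e+00] t 15.45 | dp [ 0.001  -0.0047 -0.0009] spin 0.0002 w 0.0146 grip 60.0 F [ 2.1 -0.5  4.5]
```

Request:
carry_out(deltas=[{"hand": 5, "dp": [0, 0, 0.006], "spin": 0}, {"hand": 5, "dp": [0, 0, 0.012], "spin": 0}, {"hand": 5, "dp": [0, 0, 0.012], "spin": 0}, {"hand": 5, "dp": [0, 0, 0.012], "spin": 0}])

```text
time: 15.9
ee_pos: [0.6175, -0.2452, 0.0441]
eef_rot: [-0.118, 0.993, 0.001, 0.0]
ft_force: [-5.3, 3.4, 20.6]
width: 0.0139
grip_force: 60.0
```

Request:
carry_out(deltas=[{"hand": 5, "dp": [0, 0, -0.02], "spin": 0}, {"hand": 5, "dp": [0, 0, -0.04], "spin": 0}, {"hand": 5, "dp": [0, 0, -0.06], "spin": 0}, {"hand": 5, "dp": [0, 0, -0.076], "spin": 0}, {"hand": 5, "dp": [0, 0, -0.076], "spin": 0}, {"hand": 5, "dp": [0, 0, -0.076], "spin": 0}])

```text
time: 16.5
ee_pos: [0.6171, -0.2456, 0.061]
eef_rot: [-0.118, 0.993, 0.0, -0.0]
ft_force: [1.2, 1.6, 2.7]
width: 0.0145
grip_force: 60.0
```

Request:
carry_out(deltas=[{"hand": 20, "dp": [0, 0, -0.002], "spin": 0}, {"hand": 30, "dp": [0, 0, -0.004], "spin": 0}, {"hand": 40, "dp": [0, 0, -0.004], "spin": 0}, {"hand": 40, "dp": [0, 0, -0.004], "spin": 0}, {"hand": 40, "dp": [0, 0, -0.004], "spin": 0}, {"hand": 40, "dp": [0, 0, -0.06], "spin": 0}, {"hand": 40, "dp": [0, 0, -0.2], "spin": 0}, {"hand": 40, "dp": [0, 0, -0.4], "spin": 0}, {"hand": 40, "dp": [0, 0, -0.6], "spin": 0}, {"hand": 40, "dp": [0.2, 0.3, -0.6], "spin": 0}, {"hand": 40, "dp": [0.4, 0.6, -0.6], "spin": 0}, {"hand": 40, "dp": [0.4, 0.8, -0.6], "spin": 0}, {"hand": 40, "dp": [0.4, 0.8, -0.6], "spin": 0}, {"hand": 40, "dp": [0.4, 0.8, -0.6], "spin": 0}, {"hand": 40, "dp": [0.4, 0.8, -0.6], "spin": 0}, {"hand": 40, "dp": [0.4, 0.8, -0.6], "spin": 0}])

```text
time: 18.1
ee_pos: [0.4734, -0.0751, 0.2124]
eef_rot: [-0.118, 0.993, 0.0, 0.001]
ft_force: [0.1, -0.1, 0.6]
width: 0.0401
grip_force: 0.0
```

```bash
python3 - <<'E'
from h import *
t=camera("top");s=camera("scene")
cv2.imwrite("pics/v6.png",np.hstack([crop(t[:,:,::-1].copy(),385,215,445,305,6),crop(s[:,:,::-1].copy(),215,270,305,345,5) if 0 else cv2.copyMakeBorder(crop(s[:,:,::-1].copy(),217,270,305,345,5),0,165,0,0,0)])[:,:800])
E
```

```text
(no output)
```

View pics/v6.png

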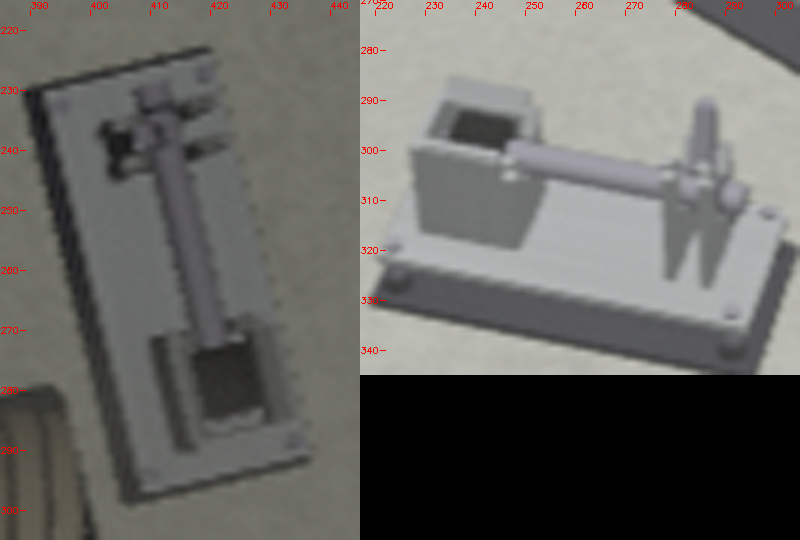

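The head is centred in the pocket at (422.5,278). The stem lies in both forks, with its tail at (409,230) in the top view and (291.5,309) in the scene view. The jaw stands over it at (284.5,291), where it was at the start. I'll check height and jaw numerically and then hand in.

```bash
python3 - <<'E'
from h import *
y=np.radians(13.57);u=np.array([np.cos(y),np.sin(y),0]);S=np.array([.595,-.2516,.08])
for x in(-40,0,75): print(x,px("scene",S+u*x/1e3).round(1),px("top",S+u*x/1e3).round(1))
a=cv2.imread("pics/scene0.png").astype(int);b=camera("scene")[:,:,::-1].astype(int)
print("jaw region diff",np.abs(a-b).sum(2)[288:297,280:290].mean(),"plate front diff",np.abs(a-b).sum(2)[322:332,225:290].mean())
print("rack/oiler/housing diffs",[np.abs(a-b).sum(2)[s].mean().round(1) for s in (np.s_[185:240,322:398],np.s_[345:380,165:188],np.s_[260:296,355:385],np.s_[250:300,322:360],np.s_[163:176,333:350])])
go([.5,-.1,.2],13)
E
```

```text
-40 [248.8 301.9] [420. 271.]
0 [264.4 304.9] [416.4 256.3]
75 [294.1 310.7] [409.7 229. ]
jaw region diff 12.0 plate front diff 11.192307692307692
rack/oiler/housing diffs [np.float64(18.3), np.float64(11.8), np.float64(12.1), np.float64(12.2), np.float64(10.2)]
at [ 0.4736 -0.0761  0.2116] yaw 103.46 axis off [ 5.e-04 -3.e-04 -1.e+00] t 18.25 | dp [-0.0805 -0.1174  0.0465] spin 0.0026 w 0.0397 grip 0.0 F [-0.6  0.2  0.5]
```

```bash
python3 -c "
from bench import *
print(close_job())"
```

```text
the job is handed in; nothing more can be done
None
```

I drew the slim spindle from the rack, set it on the V-rest and let it go, then pressed it into the sprung holder; final pictures show it home, jaw shut, carriage up and other things unmoved, and the job was handed in at 18 s (no verdict shown).

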